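# Gauge a suitcase corner with radius leaves

## Robot

A 7-joint arm with a two-finger parallel gripper is mounted at the origin on the work surface. World frame = base frame: x ahead of the robot, y to its left, z up, the work surface at z = 0. Lengths are in m, angles in rad, forces in N, time in s.
With the tool pointing down it reaches from about 0.425 to 0.875 m from the base axis. Payload 4.7 kg.
Tool frame: the origin (TCP) lies midway between the tips of the shut fingers; the grasp point (between the pads) lies 19 mm behind it; z points along the fingers, y is the line along which they close (so a half turn about z gives the same grasp; the last joint's range is limited). The gripper opens to 85 mm and grips with 20 to 120 N. Pads are 22 mm wide; open, the fingers measure 114 mm over their backs; the gripper's body (76 mm by 85 mm) begins 54 mm behind the grasp point. The pads swing forward as they close: fully open they stand 13 mm farther back than shut.
Start: joints at [-1.111, 0.321, -0.07, 1.45, 0.023, 1.371, -0.057], TCP at [0.28, 0.586, 0.231] pointing down, gripper open.
Joint ranges: [-2.86, 2.86], [-0.3, 2.09], [-1.38, 1.24], [0.06, 2.45], [-1.56, 4.7], [0.09, 2.05], [-2.69, 2.69]. Speed limits (rad/s): [2.57, 2.57, 3.14, 3.14, 3.14, 3.14, 3.14].

## Interface

Orientations are given as a unit quaternion [x, y, z, w].
In Python, from plant import env, snapshot, workorder gives the robot as it stands.
- The arm moves only by the tool arm_command, never from a script. Its argument "increments" is a list of rows, each an object of numbers: "x", "y", "z": the shift along the tool's x, y, z normalised to -1 to 1, where 1 is 20 cm; "roll": the turn about the tool's z normalised to -1 to 1, where 1 is 180 degrees; "grip": the opening, from 0 (shut) to 1 (fully open). In form: [{"x": .., "y": .., "z": .., "roll": .., "grip": ..}, ...]. A call has 1 to 8 rows; each row is the pose to reach, as a shift and turn from the pose commanded when the call began, along the tool's axes at that moment, turning the shorter way round; what a row does not reach only later rows make up. A row lasts 1/8 s, in which the tool goes at most 62.5 mm and 10.7 degrees, less where a joint would pass 70% of its speed; a pose out of reach is approached as far as the arm can. A call with a number of a shift or a turn outside -1 to 1 is refused whole. A call with a gripper value outside its range is refused whole. The fingers move at their own pace and stop on an object; "force" is the grip in N (left out, the last holds). Time passes only in rows, so rows that repeat a pose let the fingers close. It gives the time, the measured TCP pose, the force, the opening and the grip force at its end, in the units of the state.
- env.get_obs(): the state, without advancing time (a new reading comes with each control period).
- snapshot(name): name is "scene" or "top"; returns a dict with "color" (384x512x3 uint8, blue, green, red), "intrinsics" (3x3 intrinsics, pixels), "D" ([k1, k2, p1, p2, k3] as OpenCV has them; the pictures are not rectified), "origin" and "rotation" of the camera in the world. Camera axes: x right, y down, z forward; pixel columns grow to the right and rows downward; lengths in m; the calibration is good to about 2 mm. A picture is of the moment at which its call begins. There is no depth.
- workorder.finish_job(): hands the job in; it is judged then, once.
The state is a dict: "t": time; "joint_positions": joint angles; "joint_velocities": joint speeds; "joint_efforts": joint torques, N m; "eef_pos": TCP position; "ee_rot": TCP orientation; "force": force on the tool from outside, world axes, zero at the start; "torque": the same for the moment, N m; "width": opening from 0.0 (shut) to 1.0 (fully open); "grasp_force": force on a finger pad.
Only numpy, scipy, OpenCV 4.12 (cv2) and the standard library are available. Lean on these libraries where they do the work, as an engineer would, in place of code of your own. Each camera call takes 0.05 s, during which the arm holds its last target. There are 200 camera calls.

## Task

Gauge the suitcase corner that stands nearer the robot in the middle of the bench: first find the concave leaf that fits its outside curve without rocking and press it square, flat on the bench, gently but positively home, then do the same with the convex leaf that fits its inside curve. Leave both fitting leaves lying flat on the bench, fully home against the corner, and all the other leaves lying flat well clear of it (a hand's length or more). Do not lean hard on any corner, and leave the other things on the bench where they are.

Things in the scene. Friction and masses are not known exactly. Their poses are not given: they have to be found in the camera images.
- corner_a: grey plastic suitcase corner, fixed: upright wall 35 mm high, 8 mm thick, bent 90 degrees about a vertical axis, straight 40 mm flanks. Origin: on that axis, on the bench. -x points through the middle of the outside curve, roughly to the robot; +x into the open inside. It may be the one to gauge (nearer the robot, x below 0.68) or a spare at the back
- corner_b: like corner_a, same origin and axes. Of corner_a, corner_b and corner_c one has outside and inside radius 22 and 14 mm, one 29 and 21 mm, one 36 and 28 mm (the leaves small, medium, large); which is which is not told: feel or look. The one nearer the robot is to be gauged, the other two at the back are spares
- corner_c: like corner_a and corner_b, same origin and axes, of the remaining radius
- concave_small_grip (a point): steel leaf, 6 mm thick, 0.16 kg, flat on the bench, in any of six places; concave 90 degree mouth of radius 22 mm at +x, its bottom 40 mm from this point; starts with +x roughly away from the robot. Black upright grip rib: 36 mm along x, 12 mm thick along y (pinch across y), top 45 mm above the underside. Point: rib centre, 22.5 mm above the underside
- concave_small_centre (a point): centre of the 22 mm arc of the concave small leaf, 62 mm along +x from its grip point, 22.5 mm above the underside; when the leaf is home on a corner of its own radius this lies on the corner's axis
- concave_medium_grip (a point): steel leaf, 6 mm thick, 0.16 kg, flat on the bench, in any of six places; concave 90 degree mouth of radius 29 mm at +x, its bottom 40 mm from this point; starts with +x roughly away from the robot. Black upright grip rib: 36 mm along x, 12 mm thick along y (pinch across y), top 45 mm above the underside. Point: rib centre, 22.5 mm above the underside
- concave_medium_centre (a point): centre of the 29 mm arc of the concave medium leaf, 69 mm along +x from its grip point, 22.5 mm above the underside; when the leaf is home on a corner of its own radius this lies on the corner's axis
- concave_large_grip (a point): steel leaf, 6 mm thick, 0.16 kg, flat on the bench, in any of six places; concave 90 degree mouth of radius 36 mm at +x, its bottom 40 mm from this point; starts with +x roughly away from the robot. Black upright grip rib: 36 mm along x, 12 mm thick along y (pinch across y), top 45 mm above the underside. Point: rib centre, 22.5 mm above the underside
- concave_large_centre (a point): centre of the 36 mm arc of the concave large leaf, 76 mm along +x from its grip point, 22.5 mm above the underside; when the leaf is home on a corner of its own radius this lies on the corner's axis
- convex_small_grip (a point): steel leaf, 6 mm thick, 0.16 kg, flat on the bench, in any of six places; tongue 28 mm wide with half-round nose of radius 14 mm at -x, its tip 48 mm from this point; starts with -x roughly to the robot. Black upright grip rib: 36 mm along x, 12 mm thick along y (pinch across y), top 45 mm above the underside. Point: rib centre, 22.5 mm above the underside
- convex_small_centre (a point): centre of the 14 mm arc of the convex small leaf, 34 mm along -x from its grip point, 22.5 mm above the underside; when the leaf is home on a corner of its own radius this lies on the corner's axis
- convex_medium_grip (a point): steel leaf, 6 mm thick, 0.16 kg, flat on the bench, in any of six places; tongue 42 mm wide with half-round nose of radius 21 mm at -x, its tip 48 mm from this point; starts with -x roughly to the robot. Black upright grip rib: 36 mm along x, 12 mm thick along y (pinch across y), top 45 mm above the underside. Point: rib centre, 22.5 mm above the underside
- convex_medium_centre (a point): centre of the 21 mm arc of the convex medium leaf, 27 mm along -x from its grip point, 22.5 mm above the underside; when the leaf is home on a corner of its own radius this lies on the corner's axis
- convex_large_grip (a point): steel leaf, 6 mm thick, 0.16 kg, flat on the bench, in any of six places; tongue 56 mm wide with half-round nose of radius 28 mm at -x, its tip 48 mm from this point; starts with -x roughly to the robot. Black upright grip rib: 36 mm along x, 12 mm thick along y (pinch across y), top 45 mm above the underside. Point: rib centre, 22.5 mm above the underside
- convex_large_centre (a point): centre of the 28 mm arc of the convex large leaf, 20 mm along -x from its grip point, 22.5 mm above the underside; when the leaf is home on a corner of its own radius this lies on the corner's axis
- wheel1: black luggage wheel, 50 mm across, 25 mm high; bystander, origin at its underside
- wheel2: black luggage wheel, 50 mm across, 25 mm high; bystander, origin at its underside
- tape: roll of clear tape, 90 mm across, 24 mm high; bystander, origin at its underside
- glue: white bottle, 56 mm across, 120 mm high; bystander, origin at its underside
- driver: screwdriver lying flat; bystander, origin at its underside
- handle: black case handle lying flat, 158 mm long; bystander, origin at its underside
- jar: glass jar, 60 mm across, 70 mm high; bystander, origin at its underside
There are look-alikes about, which are no part of the job. What is shaped like the part that bears concave_small_grip but orange is not meant.

How it is judged:
By the outcome, as a careful person would: the job done as asked, in the order asked, and still so for the second after the job is handed in, with the robot touching nothing.
It also fails if it takes over 72 s, if anything falls off the work surface, if the arm or the gripper's body presses on something with over 40 N, if the wrist force passes 120 N, or if a joint passes its speed limit or range.

## Working session

There is one attempt and no reset: what is moved stays moved. The work goes in short steps, Python scripts to look and compute and a tool call to move; the robot and the scene stay as the last step left them, time stands still between calls to the robot, and variables do not carry over. Pictures are saved under pics/ and viewed, at most 10 in all, crops included, and the job is handed in when it is done.

Besides the shell and the picture viewer there is one more tool, called after ">>>" as name([rows], argument=value, ...), one row to a line, values as JSON. arm_command: Moves the arm, as the interface text tells. Scaled input: -1 to 1 covers 20 cm each way for a shift and 180 degrees each way for a turn. Its arguments: {"type":"object","properties":{"increments":{"type":"array","items":{"type":"object","properties":{"x":{"type":"number"},"y":{"type":"number"},"z":{"type":"number"},"roll":{"type":"number"},"grip":{"type":"number"}}}},"force":{"type":"number"}},"required":["increments"]}

```bash
ls; mkdir -p pics; python3 - <<'E'
from plant import env,snapshot
import cv2,pickle
d={}
for n in("scene","top"):
    s=snapshot(n);d[n]=s;cv2.imwrite(f"pics/{n}0.png",s["color"]);cv2.imwrite(f"pics/{n}0v.png",cv2.resize(s["color"],(800,600),interpolation=cv2.INTER_CUBIC))
    print(n,s["intrinsics"],s["D"],s["origin"],s["rotation"])
pickle.dump(d,open("s0.pkl","wb"))
o=env.get_obs();print(o["t"],o["eef_pos"],o["ee_rot"])
E
```

```text
pics
scene [[382.85142329   0.         249.64216502]
 [  0.         382.85142329 196.73990566]
 [  0.           0.           1.        ]] [0.00464078 0.         0.         0.         0.        ] [ 1.01693186 -0.60024694  1.04101802] [ 0.90623573  0.28553775 -0.10217074 -0.29456092]
top [[380.73148711   0.         249.47662127]
 [  0.         380.73148711 194.26100814]
 [  0.           0.           1.        ]] [-0.00476748  0.          0.          0.          0.        ] [ 0.50242288 -0.00613013  1.14090649] [-0.70464515  0.70884647 -0.02636983  0.01779113]
0.1 [0.28011408 0.58601238 0.23034088] [ 2.21060568e-01  9.75259708e-01 -8.43780105e-04 -1.26022617e-04]
```

View pics/top0v.png

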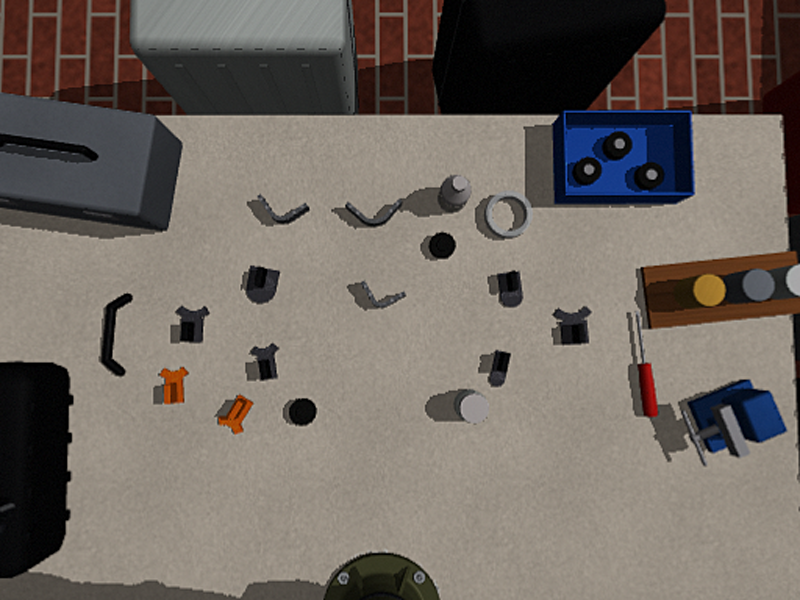

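View pics/scene0v.png

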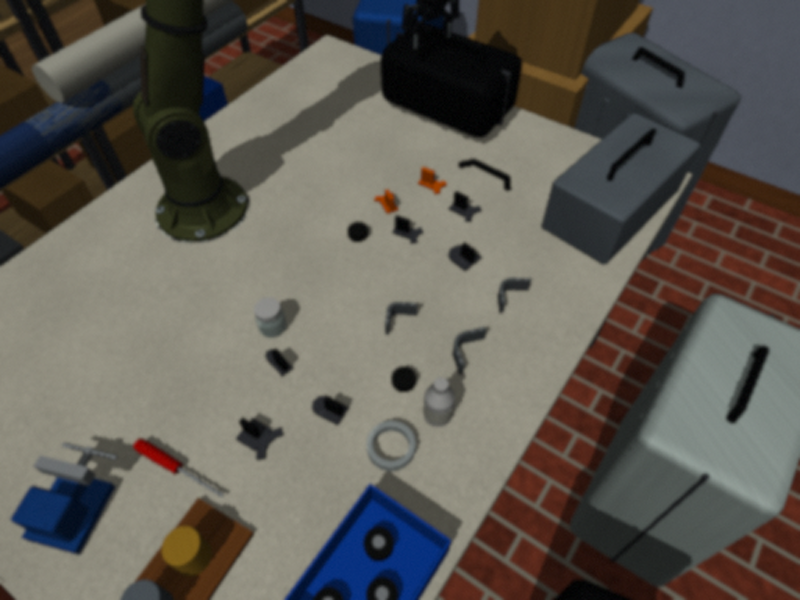

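```bash
python3 - <<'E'
import cv2,pickle,numpy as np
d=pickle.load(open("s0.pkl","rb"))
t=d["top"]["color"]
a=t[110:255,100:260];b=t[170:255,260:400]
cv2.imwrite("pics/c1.png",cv2.resize(t[115:270,95:260],None,fx=4.8,fy=3.85 if 0 else 3.87,interpolation=cv2.INTER_CUBIC)if 0 else cv2.resize(t[115:245,105:265],None,fx=4.6,fy=4.6,interpolation=cv2.INTER_CUBIC))
s=d["scene"]["color"]
cv2.imwrite("pics/c2.png",cv2.resize(t[165:255,250:390],None,fx=5.5,fy=5.5,interpolation=cv2.INTER_CUBIC))
E
cat > h.py <<'E'
import numpy as np,cv2
from scipy.spatial.transform import Rotation as R
def ray(s,uv):
    p=cv2.undistortPoints(np.array(uv,float).reshape(-1,1,2),s["intrinsics"],np.array(s["D"])).reshape(-1,2)
    d=np.c_[p,np.ones(len(p))]
    return np.array(s["origin"]),R.from_quat(s["rotation"]).apply(d)
def plane(s,uv,z):
    o,d=ray(s,uv)
    return (o+d*((z-o[2])/d[:,2])[:,None])[:,:2]
def proj(s,P):
    P=np.atleast_2d(np.array(P,float))
    q=R.from_quat(s["rotation"]).inv().apply(P-s["origin"])
    return cv2.projectPoints(q,np.zeros(3),np.zeros(3),s["intrinsics"],np.array(s["D"]))[0].reshape(-1,2)
E
```

```text
(no output)
```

View pics/c1.png

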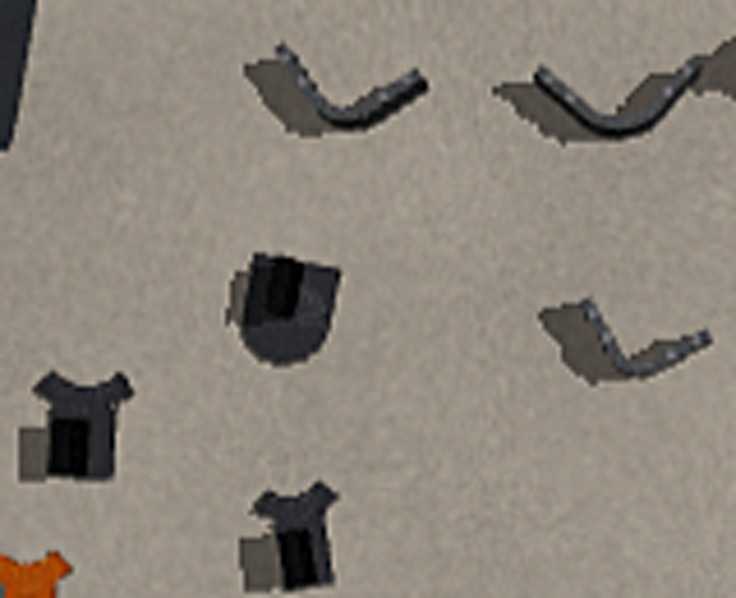

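View pics/c2.png

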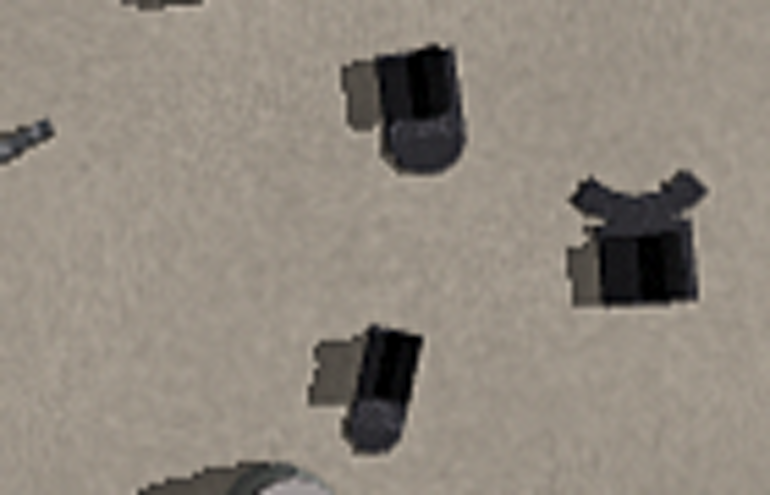

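```bash
python3 - <<'E'
import cv2,pickle,numpy as np
from h import *
d=pickle.load(open("s0.pkl","rb"))
t=d["top"]["color"].astype(int)
np.set_printoptions(linewidth=220)
r=t[177:202,220:264]
print((r[...,0]-r[...,2])); print(r.sum(2)//3)
E
```

```text
[[-20 -18 -19 ... -18 -21 -20]
 [-20 -18 -20 ... -20 -21 -21]
 [-19 -22 -20 ... -19 -20 -21]
 ...
 [-19 -20 -22 ... -20 -21 -22]
 [-20 -20 -18 ... -18 -20 -20]
 [-20 -22 -19 ... -19 -20 -19]]
[[138 138 140 ... 143 144 145]
 [141 138 140 ... 141 144 143]
 [143 143 145 ... 144 147 149]
 ...
 [143 138 139 ... 145 148 155]
 [143 142 140 ... 146 149 151]
 [146 145 141 ... 150 147 147]]
```

```bash
python3 - <<'E'
import cv2,pickle,numpy as np,sys
from h import *
d=pickle.load(open("s0.pkl","rb"))
t=d["top"]["color"].astype(int)
r=t[176:202,228:264];m=(r[...,0]-r[...,2])>-4;b=r.sum(2)//3
for y in range(r.shape[0]):print(176+y,' '.join('%3d'%v if k else '  .' for v,k in zip(b[y],m[y])))
# leaves
m=((t[...,0]-t[...,2])>-6)&(t.sum(2)<330)
n,l,st,c=cv2.connectedComponentsWithStats(m.astype(np.uint8))
for i in range(1,n):
    if 80<st[i,4]<1500 : print(i,st[i],c[i].round(1),plane(d["top"],[c[i]],.01).round(3))
E
```

```text
176   .   .   .   .   .   .   .   .   .   .   .   .   .   .   .   .   .   .   .   .   .   .   .   .   .   .   .   .   .   .   .   .   .   .   .   .
177   .   .   .   .   .   .   .   .   .   .   .   .   .   .   .   .   .   .   .   .   .   .   .   .   .   .   .   .   .   .   .   .   .   .   .   .
178   .   .   .   .   .   .   .   .   .   .   .   .   .   .   .   .   .   .   .   .   .   .   .   .   .   .   .   .   .   .   .   .   .   .   .   .
179   .   .   .   .   .   .   .   .   .   .   .   .   .   .   .   .   .   .   .   .   .   .   .   .   .   .   .   .   .   .   .   .   .   .   .   .
180   .   .   .   .  58   .   .   .   .   .   .   .   .   .   .   .   .   .   .   .   .   .   .   .   .   .   .   .   .   .   .   .   .   .   .   .
181   .   .   .  47  67  68   .   .   .   .   .   .   .   .   .   .   .   .   .   .   .   .   .   .   .   .   .   .   .   .   .   .   .   .   .   .
182   .   .   .   .  62 105  92   .   .   .   .   .   .   .   .   .   .   .   .   .   .   .   .   .   .   .   .   .   .   .   .   .   .   .   .   .
183   .   .   .   .  37 121  99   .   .   .   .   .   .   .   . 
[... 3058 characters left out ...]
.2 181.4] [[0.613 0.225]]
67 [463 170  49  24 797] [484.5 182.3] [[ 0.605 -0.728]]
68 [318 173  17  23 295] [326.1 184.3] [[ 0.602 -0.249]]
69 [231 180  28  17 105] [243.  189.8] [[ 0.587 -0.001]]
70 [ 65 188  20  52 382] [ 71.4 213.5] [[0.519 0.506]]
71 [113 196  21  23 324] [122.5 207. ] [[0.537 0.356]]
72 [354 196  24  24 382] [366.6 208.4] [[ 0.529 -0.369]]
74 [507 201   5  30 110] [509.6 214.3] [[ 0.509 -0.8  ]]
76 [161 220  17  23 249] [170.  230.8] [[0.466 0.215]]
77 [313 224  14  23 209] [319.3 235.3] [[ 0.45  -0.226]]
84 [290 249  14  20  95] [295.  256.1] [[ 0.39  -0.153]]
87 [185 255  17  17 230] [193.1 263. ] [[0.372 0.147]]
127 [228 378  31   6  90] [242.8 380.9] [[0.033 0.003]]
```

```bash
python3 - <<'E'
import cv2,pickle,numpy as np
from h import *
d=pickle.load(open("s0.pkl","rb"));S=d["top"]
t=S["color"].astype(int)
m=((t[...,0]-t[...,2])>-4);b=t.sum(2)//3;m&=b>58
def fit(xs):
    v=cv2.fitLine(np.float32(xs),cv2.DIST_HUBER,0,.01,.01).ravel();return v[2:],v[:2]
L=[]
for y in range(182,192):
    x=[c for c in range(228,242) if m[y,c]]; L.append((np.mean(x),y))
Rr=[]
for x in range(248,257):
    y=[r for r in range(184,200) if m[r,x]]; Rr.append((x,np.mean(y)))
pl=plane(S,L,.035);pr=plane(S,Rr,.035)
(p,u),(q,v)=fit(pl),fit(pr)
if u[0]<0:u=-u
if v[0]<0:v=-v
k=np.linalg.solve(np.c_[u,-v],q-p);X=p+k[0]*u
bis=(u+v)/np.linalg.norm(u+v)
print("angle",np.degrees(np.arccos(u@v)),"yaw",np.degrees(np.arctan2(bis[1],bis[0])),np.degrees(np.arctan2(u[1],u[0])),np.degrees(np.arctan2(v[1],v[0])),"X",X,"axis",X+bis*18*2**.5)
for name,(x0,y0,w,h) in dict(cc=(161,220,17,23),cv=(313,224,14,23)).items():
    rr=t[y0:y0+h,x0:x0+w]
    bb=rr.sum(2)//3
    for y in range(h):print(y0+y,' '.join('%3d'%z for z in bb[y]))
E
```

```text
angle 90.80466 yaw -15.775633 29.626696 -61.17796 X [0.5646067  0.00383815] axis [25.061626  -6.9168687]
220 146 148 144 152 145 136 147 148 142 145 153 143  40  24  69 138 153
221 153 139 104 141 148 150 150 151 150 134 143  56  33  40  33  43 139
222 142  48  27  28 115 142 131 136 140  50  54  56  41  48  39  33  41
223  66  30  37  59  39  36  34  41  35  49  65  47  50  44  40  35  45
224  48  40  43  42  40  42  49  60  41  48  45  45  50  44  39  48 112
225  34  37  49  46  43  43  50  49  42  48  41  52  44  33  34 118 156
226  43  41  37  44  41  50  42  49  43  43  47  53  43  21  45 171 154
227  91  93  83  53  41  43  46  47  44  49  56  41  43  37  79 163 149
228 152 159 146  92  46  41  47  44  51  45  45  44  42  38  76 161 146
229 147 155  92  63  38  46  41  40  41  43  36  47  41  39  41 166 152
230 147 141 149  78  34  40  24  15  17  17   0  44  44  40  12 168 150
231 135  64  71  82   7   0   7  12   5   0   0  17  46  42  21 156 153
232  65  70  78  85  29   0  11  12  12   0   0  22  47  42  26 101 158
233  75  74  78  83  53   0   5  10  15   0   0  20  47  42
[... 1340 characters left out ...]
  27   1   0   0  11  13   7  18 164 151
236  81  56  13  21  24   0   0   0   8  12   3  36 159 148
237  79  49  27  33  31  33  22  15  15  14   2  59 159 146
238  79  21  51  60  58  71  63  55  37  34  17 116 158 148
239  74  35  61  51  58  48  67  66  54  44  41 139 151 152
240  67  37  53  58  49  52  53  59  57  46  46 162 147 148
241  45  51  58  49  55  52  59  66  53  47  76 159 147 146
242  28  51  43  52  57  52  51  62  70  60 112 158 150 148
243  32  44  44  45  45  45  51  38  50  48 136 149 154 149
244  54  46  43  47  43  46  41  40  35  55 152 143 150 148
245  92  58  38  42  45  42  41  35  54 114 152 149 151 148
246 150  62  40  43  38  38  53  50 116 160 151 149 154 155
```

```bash
python3 - <<'E'
import cv2,pickle,numpy as np
from h import *
d=pickle.load(open("s0.pkl","rb"));S=d["top"]
b=S["color"].astype(int).sum(2)/3
def edge(rows,cols,th,sgn):  # crossing along row
    o=[]
    for y in rows:
        for x in cols:
            a,c=b[y,x]-th,b[y,x+1]-th
            if a*c<0 and sgn*(c-a)>0:o.append((x+a/(a-c),y));break
    return np.array(o)
def line(P):
    v=cv2.fitLine(np.float32(P),cv2.DIST_HUBER,0,.0005,.01).ravel();u=v[:2]*np.sign(v[0]);return v[2:],u,np.degrees(np.arctan2(u[1],u[0]))
E={"cc rib L":(edge(range(232,241),range(163,168),45,-1),.045),
"cc body R":(edge(range(229,241),range(173,177),70,1),.006),
"cv rib R":(edge(range(227,237),range(322,328),70,1),.045),
"cv body L":(edge(range(229,237),range(313,318),50,-1),.006)}
for k,(e,z) in E.items():
    p,u,a=line(plane(S,e,z));print(k,len(e),"yaw %.1f"%a, "pt",p.round(4), "rms")
print("cc rib centre",plane(S,[(167.6,235.8)],.045),"cv",plane(S,[(323.1,231.2)],.045))
E
```

```text
cc rib L 9 yaw 9.4 pt [0.4528 0.2211] rms
cc body R 12 yaw 8.4 pt [0.4558 0.1983] rms
cv rib R 10 yaw -13.5 pt [ 0.4625 -0.2364] rms
cv body L 8 yaw -12.5 pt [ 0.4583 -0.2139] rms
cc rib centre [[0.45327751 0.21513339]] cv [[ 0.46337898 -0.23059049]]
```

```bash
cat > go.py <<'E'
import sys,numpy as np
from plant import env
from scipy.spatial.transform import Rotation as R
def rel(x,y,z,Y):
    o=env.get_obs();r=R.from_quat(o["ee_rot"]);M=r.as_matrix()
    d=r.inv().apply(np.array([x,y,z])-o["eef_pos"])
    cur=np.degrees(np.arctan2(M[1,1],M[0,1]));dw=(Y-cur+180)%360-180
    print("t %.2f pos %s Yyaw %.2f force %s w %.3f gf %.1f"%(o["t"],np.round(o["eef_pos"],4),cur,np.round(o["force"],1),o["width"],o["grasp_force"]))
    print(" norm shift",np.round(d/.2,3),"roll",round(-dw/180,4))
a=list(map(float,sys.argv[1:]))
for i in range(0,len(a),4):rel(*a[i:i+4])
E
python3 go.py .453 .215 .2 99
```

```text
t 0.10 pos [0.2801 0.586  0.2303] Yyaw 64.46 force [ 1.1  0.4 -0.7] w 1.000 gf 0.0
 norm shift [-1.58  -1.301  0.154] roll -0.1919
```

Candidates in the top view (512 px) for the concave small leaf:
- Black leaf at (170,231): smallest mouth, about 16 px.
- Black leaf at (122,207): about 19 px.
- Black leaf at (367,208): about 23 px.
- Orange look-alikes at (111,246) and (150,264): excluded by the description.

For the convex small leaf:
- (319,235): narrowest tongue.
- (326,184): medium.
- (167,181): large.

The near corner at (243,190) has the tightest bend, with about 28 px between flank ends, so it is the small one. The close crops confirm (170,231) and (319,235).

>>> arm_command([
  {"x":-0.8,"y":-0.65,"z":0.1,"roll":-0.19,"grip":1},
  {"x":-0.8,"y":-0.65,"z":0.1,"roll":-0.19,"grip":1},
  {"x":-0.8,"y":-0.65,"z":0.1,"roll":-0.19,"grip":1},
  {"x":-0.8,"y":-0.65,"z":0.1,"roll":-0.19,"grip":1},
], force=40)

```text
t: 0.6
eef_pos: [0.3708, 0.3957, 0.2106]
ee_rot: [-0.074, 0.997, -0.001, -0.0]
force: [0.6, 0.6, 0.1]
width: 1.0
grasp_force: 0.0
```

```bash
python3 go.py .453 .215 .12 99
```

```text
t 0.60 pos [0.3708 0.3957 0.2106] Yyaw 98.48 force [0.6 0.6 0.1] w 1.000 gf 0.0
 norm shift [-0.273 -0.953  0.455] roll -0.0029
```

>>> arm_command([
  {"x":-0.27,"y":-0.95,"z":0.45,"roll":-0.003,"grip":0.6},
  {"x":-0.27,"y":-0.95,"z":0.45,"roll":-0.003,"grip":0.6},
  {"x":-0.27,"y":-0.95,"z":0.45,"roll":-0.003,"grip":0.6},
  {"x":-0.27,"y":-0.95,"z":0.45,"roll":-0.003,"grip":0.6},
  {"x":-0.27,"y":-0.95,"z":0.45,"roll":-0.003,"grip":0.6},
  {"x":-0.27,"y":-0.95,"z":0.45,"roll":-0.003,"grip":0.6},
])

```text
t: 1.35
eef_pos: [0.4503, 0.2218, 0.1216]
ee_rot: [-0.081, 0.997, 0.0, 0.0]
force: [-0.2, 0.1, -0.0]
width: 0.602
grasp_force: 0.0
```

```bash
python3 go.py .453 .215 .014 99.0
```

```text
t 1.35 pos [0.4503 0.2218 0.1216] Yyaw 99.27 force [-0.2  0.1 -0. ] w 0.602 gf 0.0
 norm shift [-0.008 -0.036  0.538] roll 0.0015
```

>>> arm_command([
  {"x":-0.01,"y":-0.035,"z":0.3,"grip":0.6},
  {"x":-0.01,"y":-0.035,"z":0.535,"grip":0.6},
  {"x":-0.01,"y":-0.035,"z":0.535,"grip":0.6},
  {"x":-0.01,"y":-0.035,"z":0.535,"grip":0},
  {"x":-0.01,"y":-0.035,"z":0.535,"grip":0},
  {"x":-0.01,"y":-0.035,"z":0.535,"grip":0},
  {"x":-0.01,"y":-0.035,"z":0.535,"grip":0},
  {"x":-0.01,"y":-0.035,"z":0.535,"grip":0},
])

```text
schema error: expected keys x, y, z, roll, grip
```

```bash
python3 go.py .453 .215 .10 99.0
```

```text
t 1.35 pos [0.4503 0.2218 0.1216] Yyaw 99.27 force [-0.2  0.1 -0. ] w 0.602 gf 0.0
 norm shift [-0.008 -0.036  0.108] roll 0.0015
```

>>> arm_command([
  {"x":-0.01,"y":-0.035,"z":0.3,"roll":0,"grip":0.6},
  {"x":-0.01,"y":-0.035,"z":0.535,"roll":0,"grip":0.6},
  {"x":-0.01,"y":-0.035,"z":0.535,"roll":0,"grip":0.6},
  {"x":-0.01,"y":-0.035,"z":0.535,"roll":0,"grip":0},
  {"x":-0.01,"y":-0.035,"z":0.535,"roll":0,"grip":0},
  {"x":-0.01,"y":-0.035,"z":0.535,"roll":0,"grip":0},
  {"x":-0.01,"y":-0.035,"z":0.535,"roll":0,"grip":0},
  {"x":-0.01,"y":-0.035,"z":0.535,"roll":0,"grip":0},
])

```text
t: 2.35
eef_pos: [0.4555, 0.2153, 0.0168]
ee_rot: [-0.08, 0.997, 0.001, 0.002]
force: [-0.2, 0.2, 7.2]
width: 0.133
grasp_force: 40.3
```

```bash
python3 go.py .453 .215 .10 99.0
```

```text
t 2.35 pos [0.4555 0.2153 0.0168] Yyaw 99.21 force [-0.2  0.2  7.2] w 0.133 gf 40.3
 norm shift [ 0.011  0.001 -0.416] roll 0.0012
```

```bash
python3 go.py .512 .0188 .07 74.2 .512 .0188 .0168 74.2
```

```text
t 2.35 pos [0.4555 0.2153 0.0168] Yyaw 99.21 force [-0.2  0.2  7.2] w 0.133 gf 40.3
 norm shift [-0.123 -1.015 -0.268] roll 0.139
t 2.35 pos [0.4555 0.2153 0.0168] Yyaw 99.21 force [-0.2  0.2  7.2] w 0.133 gf 40.3
 norm shift [-0.121 -1.015 -0.002] roll 0.139
```

>>> arm_command([
  {"x":0,"y":0,"z":-0.27,"roll":0,"grip":0},
  {"x":0,"y":0,"z":-0.27,"roll":0,"grip":0},
  {"x":-0.12,"y":-0.3,"z":-0.27,"roll":0.05,"grip":0},
  {"x":-0.12,"y":-0.6,"z":-0.27,"roll":0.1,"grip":0},
  {"x":-0.12,"y":-0.9,"z":-0.27,"roll":0.139,"grip":0},
  {"x":-0.12,"y":-1,"z":-0.27,"roll":0.139,"grip":0},
  {"x":-0.12,"y":-1,"z":-0.27,"roll":0.139,"grip":0},
  {"x":-0.12,"y":-1,"z":-0.27,"roll":0.139,"grip":0},
])

```text
t: 3.35
eef_pos: [0.5088, 0.0219, 0.068]
ee_rot: [0.137, 0.991, 0.0, -0.0]
force: [0.5, 0.5, -2.5]
width: 0.131
grasp_force: 39.8
```

```bash
python3 go.py .512 .0188 .0168 74.2;  python3 - <<'E'
from plant import snapshot
import cv2,pickle,numpy as np
d={n:snapshot(n) for n in("top","scene")};pickle.dump(d,open("s1.pkl","wb"))
from h import proj
c=[cv2.resize(d["top"]["color"][160:240,190:290],None,fx=4,fy=4,interpolation=cv2.INTER_CUBIC)]
u,v=proj(d["scene"],[.54,0,.04])[0].astype(int)
c.append(cv2.resize(d["scene"]["color"][v-40:v+40,u-50:u+50],None,fx=4,fy=4,interpolation=cv2.INTER_CUBIC))
cv2.imwrite("pics/c3.png",np.hstack(c))
E
```

```text
t 3.35 pos [0.5088 0.0219 0.068 ] Yyaw 74.28 force [ 0.5  0.5 -2.5] w 0.131 gf 39.8
 norm shift [-0.02  -0.011  0.256] roll 0.0004
```

View pics/c3.png

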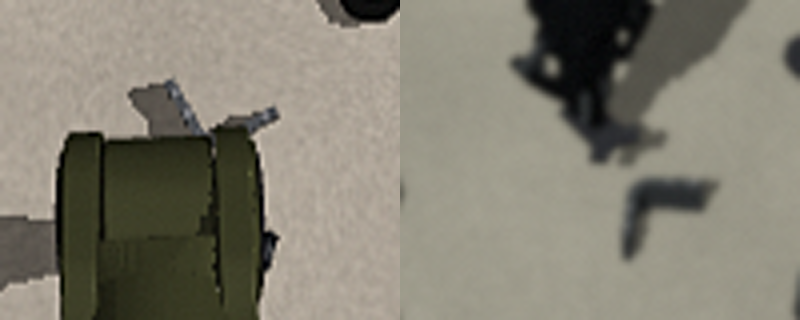

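>>> arm_command([
  {"x":-0.02,"y":-0.011,"z":0.15,"roll":0,"grip":0},
  {"x":-0.02,"y":-0.011,"z":0.23,"roll":0,"grip":0},
  {"x":-0.02,"y":-0.011,"z":0.255,"roll":0,"grip":0},
  {"x":-0.02,"y":-0.011,"z":0.255,"roll":0,"grip":0},
  {"x":-0.02,"y":-0.011,"z":0.255,"roll":0,"grip":0},
])

```text
t: 4.08
eef_pos: [0.513, 0.0175, 0.0177]
ee_rot: [0.137, 0.991, 0.0, 0.0]
force: [-0.2, -0.2, -1.7]
width: 0.134
grasp_force: 39.8
```

```bash
python3 go.py .5294 .0138 .0168 74.2
```

```text
t 4.08 pos [0.513  0.0175 0.0177] Yyaw 74.21 force [-0.2 -0.2 -1.7] w 0.134 gf 39.8
 norm shift [-0.084  0.004  0.005] roll 0.0
```

>>> arm_command([
  {"x":-0.02,"y":0.004,"z":0.006,"roll":0,"grip":0},
  {"x":-0.04,"y":0.004,"z":0.006,"roll":0,"grip":0},
  {"x":-0.06,"y":0.004,"z":0.006,"roll":0,"grip":0},
  {"x":-0.06,"y":0.004,"z":0.006,"roll":0,"grip":0},
])

```text
t: 4.58
eef_pos: [0.5255, 0.0148, 0.0168]
ee_rot: [0.138, 0.99, 0.0, 0.001]
force: [-1.3, 1.0, 4.2]
width: 0.135
grasp_force: 40.8
```

```bash
python3 go.py .5294 .0138 .0168 74.2
```

```text
t 4.58 pos [0.5255 0.0148 0.0168] Yyaw 74.18 force [-1.3  1.   4.2] w 0.135 gf 40.8
 norm shift [-0.02  0.    0.  ] roll -0.0001
```

>>> arm_command([
  {"x":-0.005,"y":0,"z":0,"roll":0,"grip":0},
  {"x":-0.01,"y":0,"z":0,"roll":0,"grip":0},
  {"x":-0.01,"y":0,"z":0,"roll":0,"grip":0},
])

```text
t: 4.95
eef_pos: [0.5255, 0.0149, 0.0169]
ee_rot: [0.137, 0.991, 0.0, -0.001]
force: [-7.5, 1.9, 11.5]
width: 0.136
grasp_force: 41.7
```

```bash
python3 go.py .5294 .0138 .0168 74.2
```

```text
t 4.95 pos [0.5255 0.0149 0.0169] Yyaw 74.20 force [-7.5  1.9 11.5] w 0.136 gf 41.7
 norm shift [-0.02  0.    0.  ] roll -0.0
```

>>> arm_command([
  {"x":-0.012,"y":0,"z":0,"roll":0,"grip":0},
  {"x":-0.012,"y":0,"z":0,"roll":0,"grip":0.35},
  {"x":-0.012,"y":0,"z":0,"roll":0,"grip":0.35},
  {"x":-0.012,"y":0,"z":0,"roll":0,"grip":0.35},
  {"x":-0.012,"y":0,"z":-0.3,"roll":0,"grip":0.35},
  {"x":-0.012,"y":0,"z":-0.6,"roll":0,"grip":0.35},
  {"x":0.1,"y":-0.6,"z":-0.6,"roll":0,"grip":0.35},
  {"x":0.1,"y":-0.9,"z":-0.6,"roll":0,"grip":0.35},
])

```text
t: 5.95
eef_pos: [0.4784, -0.1018, 0.1371]
ee_rot: [0.136, 0.991, 0.0, 0.001]
force: [-0.4, -0.9, 0.6]
width: 0.348
grasp_force: 0.0
```

```bash
python3 go.py .4635 -.2300 .12 77;  python3 - <<'E'
from plant import snapshot
import cv2,pickle,numpy as np
d={n:snapshot(n) for n in("top","scene")};pickle.dump(d,open("s2.pkl","wb"))
from h import proj
c=[cv2.resize(d["top"]["color"][170:230,210:275],None,fx=6,fy=6,interpolation=cv2.INTER_CUBIC)]
u,v=proj(d["scene"],[.56,0,.01])[0].astype(int)
c.append(cv2.resize(d["scene"]["color"][v-30:v+30,u-32:u+33],None,fx=6,fy=6,interpolation=cv2.INTER_CUBIC))
cv2.imwrite("pics/c4.png",np.hstack(c))
E
```

```text
t 5.95 pos [ 0.4784 -0.1018  0.1371] Yyaw 74.31 force [-0.4 -0.9  0.6] w 0.348 gf 0.0
 norm shift [-0.101 -0.637  0.085] roll -0.0149
```

View pics/c4.png

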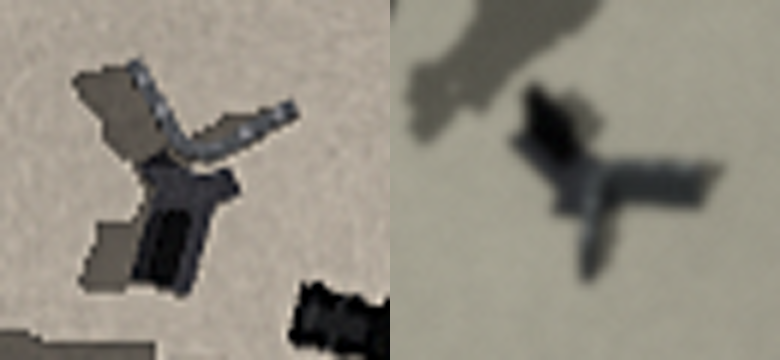

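```bash
python3 - <<'E'
import pickle,numpy as np
d=pickle.load(open("s2.pkl","rb"))
t=d["top"]["color"].astype(int);b=t.sum(2)//3;k=t[...,0]-t[...,2]
print("    ",' '.join('%3d'%x for x in range(222,262)))
for y in range(178,221):print(y,' '.join('%3d'%b[y,x] if k[y,x]>-6 else '  .' for x in range(222,262)))
E
```

```text
222 223 224 225 226 227 228 229 230 231 232 233 234 235 236 237 238 239 240 241 242 243 244 245 246 247 248 249 250 251 252 253 254 255 256 257 258 259 260 261
178   .   .   .   .   .   .   .   .   .   .   .   .   .   .   .   .   .   .   .   .   .   .   .   .   .   .   .   .   .   .   .   .   .   .   .   .   .   .   .   .
179   .   .   .   .   .   .   .   .   .   .   .   .   .   .   .   .   .   .   .   .   .   .   .   .   .   .   .   .   .   .   .   .   .   .   .   .   .   .   .   .
180   .   .   .   .   .   .   .   .   . 105  67 109   .   .   .   .   .   .   .   .   .   .   .   .   .   .   .   .   .   .   .   .   .   .   .   .   .   .   .   .
181   .   .   .   .   .   .   .   .   .  56  76  80 108   .   .   .   .   .   .   .   .   .   .   .   .   .   .   .   .   .   .   .   .   .   .   .   .   .   .   .
182   .   .   .   .   .   .   .   .   .  81  75 120 103   .   .   .   .   .   .   .   .   .   .   .   .   .   .   .   .   .   .   .   .   .   .   .   .   .   .   .
183   .   .   .   .   .   .   .   .   .   .  43 137 109 106   .   .   .   .   .   .   .   .   .   .   .   .   .   .   . 
[... 5411 characters left out ...]
   .   .   .   .   .   .   .   .   .   .   .
217   .   .   .   .   .   .   .   .   .   .   .   .   .   .  29  25  27  51  46  38   .   .   .   .   .   .   .   .   .   .   .   .   .   .   .   .   .   .  48   .
218   .   .   .   .   .   .   .   .   .   .   .   .   .   .   .   .   .  59  44  67   .   .   .   .   .   .   .   .   .   .   .   .   .   .   .   .   .   .  12   0
219   .   .   .   .   .   .   .   .   .   .   .   .   .   .   .   .   .   .   .   .   .   .   .   .   .   .   .   .   .   .   .   .   .   .   .   .   .   .   0   5
220   .   .   .   .   .   .   .   .   .   .   .   .   .   .   .   .   .   .   .   .   .   .   .   .   .   .   .   .   .   .   .   .   .   .   .   .   .   .   3  15
```

```bash
python3 - <<'E'
import pickle,numpy as np
from h import *
d=pickle.load(open("s2.pkl","rb"));S=d["top"]
rib=plane(S,[(238.2,210.8)],.045)[0]
ax=np.array([.5891,-.0031])
a=np.radians(-15.8);u=np.array([np.cos(a),np.sin(a)]);n=np.array([-u[1],u[0]])
print("rib",rib,"axis-rib in leaf frame",(ax-rib)@u,(ax-rib)@n)
b=S["color"].astype(int).sum(2)/3
def edge(rows,cols,th):
    o=[]
    for y in rows:
        for x in cols:
            p,c=b[y,x]-th,b[y,x+1]-th
            if p<0<c:o.append((x+p/(p-c),y));break
    return o
P=plane(S,edge(range(203,216),range(238,247),85),.006);v=cv2.fitLine(np.float32(P),cv2.DIST_HUBER,0,.0005,.01).ravel();print("body R yaw",np.degrees(np.arctan(v[1]/v[0])),v[2:])
R0=plane(S,edge(range(206,216),range(237,243),25),.045);v=cv2.fitLine(np.float32(R0),cv2.DIST_HUBER,0,.0005,.01).ravel();print("rib R yaw",np.degrees(np.arctan(v[1]/v[0])),v[2:], "axis side",(ax-v[2:])@n)
print("horn tips",plane(S,[(237,194.3),(247.2,197.8)],.006),"mouth",plane(S,[(242,198.4)],.006))
for q in [(.5679,.0029,.0),(.5679,.0029,.035),(*(ax-.022*u),.006),(*ax,.035)]:print(q,proj(S,q))
E
```

```text
rib [0.52346107 0.01307867] axis-rib in leaf frame 0.06756409389475676 0.002304776871834112
body R yaw -15.9328375 [ 0.5253118  -0.00155612]
rib R yaw -15.414336 [0.5242945  0.00769827] axis side 0.007254966345380879
horn tips [[ 0.5734586   0.01712381]
 [ 0.56282139 -0.01326795]] mouth [[0.56111661 0.0022602 ]]
(0.5679, 0.0029, 0.0) [[241.79056816 196.24693127]]
(0.5679, 0.0029, 0.035) [[241.69184029 195.55816071]]
(np.float64(0.5679312041423557), np.float64(0.0028901654348926355), 0.006) [[241.77731634 196.12140908]]
(np.float64(0.5891), np.float64(-0.0031), 0.035) [[243.71526659 188.28148051]]
```

```bash
python3 go.py .5255 .0149 .12 74.3 .5255 .0149 .018 74.3
```

```text
t 6.05 pos [ 0.4756 -0.1083  0.1364] Yyaw 73.56 force [-0.2  0.3  0.2] w 0.351 gf 0.0
 norm shift [-0.065  0.661  0.081] roll -0.0041
t 6.05 pos [ 0.4756 -0.1083  0.1364] Yyaw 73.56 force [-0.2  0.3  0.2] w 0.351 gf 0.0
 norm shift [-0.065  0.662  0.591] roll -0.0041
```

>>> arm_command([
  {"x":-0.065,"y":0.3,"z":0.08,"roll":-0.003,"grip":0.4},
  {"x":-0.065,"y":0.55,"z":0.08,"roll":-0.003,"grip":0.4},
  {"x":-0.065,"y":0.66,"z":0.08,"roll":-0.003,"grip":0.4},
  {"x":-0.065,"y":0.66,"z":0.08,"roll":-0.003,"grip":0.4},
  {"x":-0.065,"y":0.66,"z":0.08,"roll":-0.003,"grip":0.4},
])

```text
t: 6.68
eef_pos: [0.5265, 0.0211, 0.1199]
ee_rot: [0.134, 0.991, -0.0, -0.0]
force: [-0.7, -0.1, 0.0]
width: 0.399
grasp_force: 0.0
```

```bash
python3 go.py .5255 .0149 .018 74.3
```

```text
t 6.67 pos [0.5265 0.0211 0.1199] Yyaw 74.63 force [-0.7 -0.1  0. ] w 0.399 gf 0.0
 norm shift [-0.003 -0.031  0.51 ] roll 0.0019
```

>>> arm_command([
  {"x":-0.003,"y":-0.031,"z":0.25,"roll":0.002,"grip":0.4},
  {"x":-0.003,"y":-0.031,"z":0.48,"roll":0.002,"grip":0.4},
  {"x":-0.003,"y":-0.031,"z":0.505,"roll":0.002,"grip":0.4},
  {"x":-0.003,"y":-0.031,"z":0.505,"roll":0.002,"grip":0},
  {"x":-0.003,"y":-0.031,"z":0.505,"roll":0.002,"grip":0},
  {"x":-0.003,"y":-0.031,"z":0.505,"roll":0.002,"grip":0},
  {"x":-0.003,"y":-0.031,"z":0.505,"roll":0.002,"grip":0},
])

```text
t: 7.55
eef_pos: [0.5271, 0.0165, 0.0207]
ee_rot: [0.136, 0.991, 0.0, 0.001]
force: [-1.1, -0.1, 6.7]
width: 0.13
grasp_force: 43.6
```

```bash
python3 go.py .5255 .0149 .018 74.2
```

```text
t 7.55 pos [0.5271 0.0165 0.0207] Yyaw 74.36 force [-1.1 -0.1  6.7] w 0.130 gf 43.6
 norm shift [ 0.005 -0.01   0.014] roll 0.0009
```

>>> arm_command([
  {"x":0,"y":0,"z":-0.008,"roll":0,"grip":0},
  {"x":0,"y":0,"z":-0.012,"roll":0,"grip":0},
  {"x":0,"y":0,"z":-0.012,"roll":0,"grip":0},
])

```text
t: 7.92
eef_pos: [0.5254, 0.0165, 0.0213]
ee_rot: [0.136, 0.991, -0.0, -0.0]
force: [0.6, 0.4, -1.6]
width: 0.135
grasp_force: 42.6
```

```bash
python3 go.py .5294 .0138 .018 74.2
```

```text
t 7.92 pos [0.5254 0.0165 0.0213] Yyaw 74.37 force [ 0.6  0.4 -1.6] w 0.135 gf 42.6
 norm shift [-0.023 -0.008  0.016] roll 0.0009
```

>>> arm_command([
  {"x":-0.008,"y":0,"z":0,"roll":0,"grip":0},
  {"x":-0.016,"y":0,"z":0,"roll":0,"grip":0},
  {"x":-0.021,"y":0,"z":0,"roll":0,"grip":0},
  {"x":-0.021,"y":0,"z":0,"roll":0,"grip":0},
  {"x":-0.021,"y":0,"z":0,"roll":0,"grip":0},
])

```text
t: 8.55
eef_pos: [0.5298, 0.0153, 0.0215]
ee_rot: [0.136, 0.991, 0.0, -0.0]
force: [-0.4, -0.2, -1.7]
width: 0.131
grasp_force: 42.6
```

```bash
python3 go.py .5294 .0138 .018 74.2
```

```text
t 8.55 pos [0.5298 0.0153 0.0215] Yyaw 74.36 force [-0.4 -0.2 -1.7] w 0.131 gf 42.6
 norm shift [-0.    -0.008  0.017] roll 0.0009
```

>>> arm_command([
  {"x":-0.005,"y":0,"z":0,"roll":0,"grip":0},
  {"x":-0.008,"y":0,"z":0,"roll":0,"grip":0},
  {"x":-0.008,"y":0,"z":0,"roll":0,"grip":0},
])

```text
t: 8.93
eef_pos: [0.5311, 0.0148, 0.0214]
ee_rot: [0.136, 0.991, -0.0, -0.0]
force: [-1.6, -0.2, -2.2]
width: 0.132
grasp_force: 42.6
```

```bash
python3 go.py .5294 .0138 .018 74.2
```

```text
t 8.93 pos [0.5311 0.0148 0.0214] Yyaw 74.35 force [-1.6 -0.2 -2.2] w 0.132 gf 42.6
 norm shift [ 0.007 -0.007  0.017] roll 0.0008
```

>>> arm_command([
  {"x":-0.005,"y":0,"z":0,"roll":0,"grip":0},
  {"x":-0.01,"y":0,"z":0,"roll":0,"grip":0},
  {"x":-0.01,"y":0,"z":0,"roll":0,"grip":0},
])

```text
t: 9.3
eef_pos: [0.5315, 0.0144, 0.021]
ee_rot: [0.136, 0.991, -0.0, -0.002]
force: [-4.7, -0.2, 0.7]
width: 0.131
grasp_force: 43.0
```

```bash
python3 go.py .5294 .0138 .018 74.2;python3 -c "
from plant import env;print(env.get_obs()['torque'])"
```

```text
t 9.30 pos [0.5315 0.0144 0.021 ] Yyaw 74.35 force [-4.7 -0.2  0.7] w 0.131 gf 43.0
 norm shift [ 0.009 -0.006  0.015] roll 0.0008
[ 0.00462463  1.2409154  -0.04580104]
```

>>> arm_command([
  {"x":0.0,"y":-0.003,"z":0.003,"roll":0,"grip":0},
  {"x":-0.006,"y":-0.004,"z":0.005,"roll":0,"grip":0},
  {"x":-0.01,"y":-0.004,"z":0.005,"roll":0,"grip":0},
  {"x":-0.01,"y":-0.004,"z":0.005,"roll":0,"grip":0},
])

```text
t: 9.8
eef_pos: [0.5315, 0.0143, 0.021]
ee_rot: [0.136, 0.991, 0.001, -0.004]
force: [-13.1, 2.0, 12.8]
width: 0.133
grasp_force: 44.8
```

```bash
python3 go.py .5294 .0138 .018 74.2;python3 -c "
from plant import env;print(env.get_obs()['torque'])"
```

```text
t 9.80 pos [0.5315 0.0143 0.021 ] Yyaw 74.38 force [-13.1   2.   12.8] w 0.133 gf 44.8
 norm shift [ 0.01  -0.005  0.015] roll 0.001
[ 0.47379535  2.79594439 -0.163977  ]
```

>>> arm_command([
  {"x":0.0,"y":0,"z":0,"roll":0,"grip":0.35},
  {"x":0,"y":0,"z":0,"roll":0,"grip":0.35},
  {"x":0,"y":0,"z":0,"roll":0,"grip":0.35},
  {"x":0,"y":0,"z":-0.3,"roll":0,"grip":0.35},
  {"x":0,"y":0,"z":-0.55,"roll":0,"grip":0.35},
  {"x":0.1,"y":-0.6,"z":-0.55,"roll":0,"grip":0.35},
  {"x":0.1,"y":-1,"z":-0.55,"roll":0,"grip":0.35},
  {"x":0.1,"y":-1,"z":-0.55,"roll":0,"grip":0.35},
])

```text
t: 10.8
eef_pos: [0.4662, -0.1631, 0.131]
ee_rot: [0.136, 0.991, 0.0, 0.001]
force: [1.2, -0.4, -0.4]
width: 0.351
grasp_force: 0.0
```

```bash
python3 go.py .4635 -.2300 .12 77;  python3 - <<'E'
from plant import snapshot
import cv2,pickle,numpy as np
d={n:snapshot(n) for n in("top","scene")};pickle.dump(d,open("s3.pkl","wb"))
t=d["top"]["color"].astype(int);b=t.sum(2)//3;k=t[...,0]-t[...,2]
for y in range(191,220):print(y,' '.join('%3d'%b[y,x] if k[y,x]>-6 else '  .' for x in range(230,254)))
E
```

```text
t 10.80 pos [ 0.4662 -0.1631  0.131 ] Yyaw 74.39 force [ 1.2 -0.4 -0.4] w 0.351 gf 0.0
 norm shift [-0.077 -0.326  0.055] roll -0.0145
191   .   .   .   .   .   .   .  85  81  79   .   .   .   .   .   .   .   .   .  84 122 108  81  73
192   .   .   .   .   .   .   .   .  80  94  94   .   .   .   .   .   .   .  82  81 138 129  66  46
193   .   .   .   .   .   .   .   .  69  97  79  89   .   .   .  90  91  81  84  80  82  65   .   .
194   .   .   .   .   .  46  19  21  31  82  83  85  96  97  95 108 108  85  73  80   .   .   .   .
195   .   .   .   .  43  21  26  26  24  16  61  80  78  96  82  77  77  76  60   .   .   .   .   .
196   .   .   .  60  15  23  26  26  26  25  18  27  23  62  61  47  50  34   .   .   .   .   .   .
197   .   .   .   .  24  31  33  34  32  35  34  30  34  43  43  55  57  53  38   .   .   .   .   .
198   .   .   .   .   .  53  52  56  66  63  63  56  70  61  60  62  51  48  39   .   .   .   .   .
199   .   .   .   .   .   .  50  53  64  51  56  53  58  50  54  66  51  48  43   .   .   .   .   .
200   .   .   .   .   .   .  46  50  51  52  56  51  52  53  57  
[... 1234 characters left out ...]

213   .   .  30  25  26   8  15  12  15  15  57  48  48   .   .   .   .   .   .   .   .   .   .   .
214   .   .  35  31  18   9   7   7   8  40  52  43   .   .   .   .   .   .   .   .   .   .   .   .
215   .   .   .   .  50  35  20   7  13  53  49  39   .   .   .   .   .   .   .   .   .   .   .   .
216   .   .   .   .   .   .   .   .  54  51  44  53   .   .   .   .   .   .   .   .   .   .   .   .
217   .   .   .   .   .   .   .   .   .   .   .   .   .   .   .   .   .   .   .   .   .   .   .   .
218   .   .   .   .   .   .   .   .   .   .   .   .   .   .   .   .   .   .   .   .   .   .   .   .
219   .   .   .   .   .   .   .   .   .   .   .   .   .   .   .   .   .   .   .   .   .   .   .   .
```

```bash
python3 go.py .4930 .0252 .10 74.3 .4930 .0252 .015 74.3
```

```text
t 10.90 pos [ 0.4637 -0.1691  0.1311] Yyaw 73.69 force [-0.2 -0.3  0.5] w 0.350 gf 0.0
 norm shift [0.133 0.974 0.153] roll -0.0034
t 10.90 pos [ 0.4637 -0.1691  0.1311] Yyaw 73.69 force [-0.2 -0.3  0.5] w 0.350 gf 0.0
 norm shift [0.133 0.975 0.578] roll -0.0034
```

>>> arm_command([
  {"x":0.13,"y":0.3,"z":0.1,"roll":0,"grip":0},
  {"x":0.13,"y":0.6,"z":0.15,"roll":0,"grip":0},
  {"x":0.13,"y":0.9,"z":0.15,"roll":0,"grip":0},
  {"x":0.13,"y":0.97,"z":0.15,"roll":0,"grip":0},
  {"x":0.13,"y":0.97,"z":0.15,"roll":0,"grip":0},
  {"x":0.13,"y":0.97,"z":0.15,"roll":0,"grip":0},
])

```text
t: 11.65
eef_pos: [0.4935, 0.0306, 0.1005]
ee_rot: [0.137, 0.991, -0.0, -0.0]
force: [-0.1, -1.1, -0.2]
width: 0.005
grasp_force: 0.0
```

```bash
python3 go.py .4930 .0252 .015 74.3
```

```text
t 11.65 pos [0.4935 0.0306 0.1005] Yyaw 74.21 force [-0.1 -1.1 -0.2] w 0.005 gf 0.0
 norm shift [-0.005 -0.026  0.427] roll -0.0005
```

>>> arm_command([
  {"x":-0.003,"y":-0.026,"z":0.25,"roll":0,"grip":0},
  {"x":-0.003,"y":-0.026,"z":0.4,"roll":0,"grip":0},
  {"x":-0.003,"y":-0.026,"z":0.42,"roll":0,"grip":0},
  {"x":-0.02,"y":-0.026,"z":0.42,"roll":0,"grip":0},
  {"x":-0.03,"y":-0.026,"z":0.42,"roll":0,"grip":0},
  {"x":-0.04,"y":-0.026,"z":0.42,"roll":0,"grip":0},
  {"x":-0.04,"y":-0.026,"z":0.42,"roll":0,"grip":0},
])

```text
t: 12.52
eef_pos: [0.5007, 0.0254, 0.0172]
ee_rot: [0.136, 0.991, 0.0, 0.001]
force: [-0.5, 0.6, -0.3]
width: -0.0
grasp_force: 0.0
```

```bash
python3 go.py .5009 .023 .015 74.3
```

```text
t 12.53 pos [0.5007 0.0254 0.0172] Yyaw 74.36 force [-0.5  0.6 -0.3] w -0.000 gf 0.0
 norm shift [-0.004 -0.011  0.011] roll 0.0003
```

>>> arm_command([
  {"x":0,"y":-0.01,"z":0,"roll":0,"grip":0},
  {"x":-0.005,"y":-0.01,"z":0,"roll":0,"grip":0},
  {"x":-0.01,"y":-0.01,"z":0,"roll":0,"grip":0},
  {"x":-0.015,"y":-0.01,"z":0,"roll":0,"grip":0},
  {"x":-0.015,"y":-0.01,"z":0,"roll":0,"grip":0},
])

```text
t: 13.15
eef_pos: [0.5025, 0.0226, 0.0165]
ee_rot: [0.136, 0.991, 0.0, 0.0]
force: [-0.5, 0.1, -0.7]
width: 0.003
grasp_force: 0.0
```

```bash
python3 go.py .5009 .023 .015 74.3
```

```text
t 13.15 pos [0.5025 0.0226 0.0165] Yyaw 74.36 force [-0.5  0.1 -0.7] w 0.003 gf 0.0
 norm shift [ 0.008 -0.     0.008] roll 0.0003
```

>>> arm_command([
  {"x":-0.005,"y":0,"z":0,"roll":0,"grip":0},
  {"x":-0.01,"y":0,"z":0,"roll":0,"grip":0},
  {"x":-0.01,"y":0,"z":0,"roll":0,"grip":0},
])

```text
t: 13.52
eef_pos: [0.5031, 0.0224, 0.0163]
ee_rot: [0.136, 0.991, 0.0, -0.001]
force: [-5.2, 0.5, 4.0]
width: 0.0
grasp_force: 2.7
```

>>> arm_command([
  {"x":-0.005,"y":0,"z":0,"roll":0,"grip":0},
  {"x":-0.005,"y":0,"z":0,"roll":0,"grip":0},
])

```text
t: 13.78
eef_pos: [0.5031, 0.0224, 0.0161]
ee_rot: [0.136, 0.991, 0.0, -0.002]
force: [-7.5, 2.0, 6.0]
width: 0.0
grasp_force: 3.7
```

>>> arm_command([
  {"x":0.06,"y":0,"z":0,"roll":0,"grip":0},
  {"x":0.1,"y":0,"z":0,"roll":0,"grip":0},
  {"x":0.1,"y":0,"z":-0.3,"roll":0,"grip":0},
  {"x":0.1,"y":-0.3,"z":-0.55,"roll":0,"grip":0.5},
  {"x":0.1,"y":-0.6,"z":-0.55,"roll":0,"grip":0.5},
  {"x":0.1,"y":-0.9,"z":-0.55,"roll":0,"grip":0.5},
  {"x":0.1,"y":-1,"z":-0.55,"roll":0,"grip":0.5},
  {"x":0.1,"y":-1,"z":-0.55,"roll":0,"grip":0.5},
])

```text
t: 14.78
eef_pos: [0.4313, -0.1677, 0.1268]
ee_rot: [0.139, 0.99, -0.0, 0.001]
force: [-0.3, 0.6, 0.5]
width: 0.502
grasp_force: 0.0
```

```bash
python3 go.py .4650 -.2300 .12 77;  python3 - <<'E'
from plant import snapshot
import cv2,pickle,numpy as np
d={n:snapshot(n) for n in("top","scene")};pickle.dump(d,open("s4.pkl","wb"))
from h import *
S=d["top"]
c=[cv2.resize(S["color"][170:230,210:275],None,fx=6,fy=6,interpolation=cv2.INTER_CUBIC)]
u,v=proj(d["scene"],[.56,0,.01])[0].astype(int)
c.append(cv2.resize(d["scene"]["color"][v-30:v+30,u-32:u+33],None,fx=6,fy=6,interpolation=cv2.INTER_CUBIC))
cv2.imwrite("pics/c5.png",np.hstack(c))
b=S["color"].astype(int).sum(2)/3
def edge(rows,cols,th):
    o=[]
    for y in rows:
        for x in cols:
            p,c=b[y,x]-th,b[y,x+1]-th
            if p<0<c:o.append((x+p/(p-c),y));break
    return o
for e,z in((edge(range(202,215),range(236,247),85),.006),(edge(range(204,214),range(236,243),25),.045)):
    v=cv2.fitLine(np.float32(plane(S,e,z)),cv2.DIST_HUBER,0,.0005,.01).ravel();print(np.degrees(np.arctan(v[1]/v[0])),v[2:])
E
```

```text
t 14.78 pos [ 0.4313 -0.1677  0.1268] Yyaw 74.07 force [-0.3  0.6  0.5] w 0.502 gf 0.0
 norm shift [-0.247 -0.253  0.034] roll -0.0163
-17.170206 [ 0.5324542  -0.00263114]
-15.258012 [0.5300392  0.00689682]
```

View pics/c5.png

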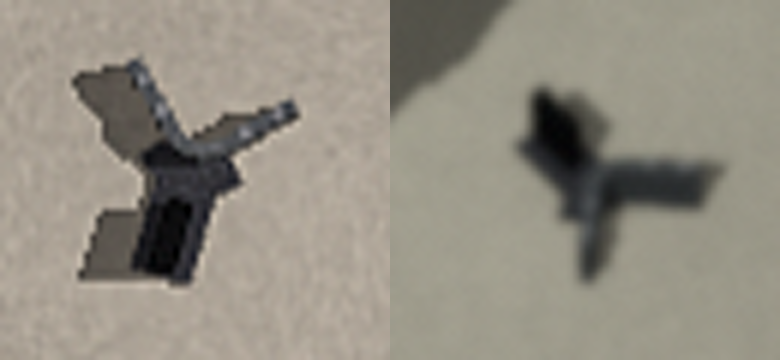

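The concave leaf (crop 1 around (180,170)–(240,180)) now sits flush, with both horns against the flanks and no bench visible between them. Next is the convex leaf.

>>> arm_command([
  {"x":-0.16,"y":-0.25,"z":0.03,"roll":-0.016,"grip":0.5},
  {"x":-0.16,"y":-0.25,"z":0.03,"roll":-0.016,"grip":0.5},
  {"x":-0.16,"y":-0.25,"z":0.03,"roll":-0.016,"grip":0.5},
  {"x":-0.16,"y":-0.25,"z":0.03,"roll":-0.016,"grip":0.5},
])

```text
t: 15.38
eef_pos: [0.4497, -0.2203, 0.1204]
ee_rot: [0.11, 0.994, 0.0, -0.0]
force: [0.3, -0.0, 0.6]
width: 0.501
grasp_force: 0.0
```

```bash
python3 go.py .464 -.2300 .019 77
```

```text
t 15.38 pos [ 0.4497 -0.2203  0.1204] Yyaw 77.39 force [ 0.3 -0.   0.6] w 0.501 gf 0.0
 norm shift [-0.08  -0.032  0.507] roll 0.0022
```

>>> arm_command([
  {"x":-0.08,"y":-0.032,"z":0.1,"roll":0.002,"grip":0.5},
  {"x":-0.08,"y":-0.032,"z":0.3,"roll":0.002,"grip":0.5},
  {"x":-0.08,"y":-0.032,"z":0.5,"roll":0.002,"grip":0.5},
  {"x":-0.08,"y":-0.032,"z":0.505,"roll":0.002,"grip":0.5},
  {"x":-0.08,"y":-0.032,"z":0.505,"roll":0.002,"grip":0},
  {"x":-0.08,"y":-0.032,"z":0.505,"roll":0.002,"grip":0},
  {"x":-0.08,"y":-0.032,"z":0.505,"roll":0.002,"grip":0},
  {"x":-0.08,"y":-0.032,"z":0.505,"roll":0.002,"grip":0},
])

```text
t: 16.38
eef_pos: [0.4651, -0.2321, 0.0213]
ee_rot: [0.114, 0.993, 0.0, 0.002]
force: [0.1, 1.9, 7.2]
width: 0.131
grasp_force: 44.5
```

>>> arm_command([
  {"x":0,"y":0,"z":-0.01,"roll":0,"grip":0},
  {"x":0,"y":0,"z":-0.01,"roll":0,"grip":0},
])

```text
t: 16.62
eef_pos: [0.4634, -0.232, 0.0216]
ee_rot: [0.114, 0.993, 0.0, 0.0]
force: [0.2, 0.4, -1.4]
width: 0.131
grasp_force: 43.2
```

```bash
python3 go.py .464 -.2300 .019 77
```

```text
t 16.62 pos [ 0.4634 -0.232   0.0216] Yyaw 76.87 force [ 0.2  0.4 -1.4] w 0.131 gf 43.2
 norm shift [-0.001  0.01   0.013] roll -0.0007
```

```bash
python3 go.py .6363 -.0156 .11 74.3
```

```text
t 16.62 pos [ 0.4634 -0.232   0.0216] Yyaw 76.87 force [ 0.2  0.4 -1.4] w 0.131 gf 43.2
 norm shift [-0.596  1.25  -0.442] roll 0.0143
```

>>> arm_command([
  {"x":0,"y":0,"z":-0.25,"roll":0,"grip":0},
  {"x":0,"y":0,"z":-0.44,"roll":0,"grip":0},
  {"x":-0.2,"y":0.2,"z":-0.44,"roll":0.014,"grip":0},
  {"x":-0.4,"y":0.4,"z":-0.44,"roll":0.014,"grip":0},
  {"x":-0.6,"y":0.6,"z":-0.44,"roll":0.014,"grip":0},
  {"x":-0.6,"y":0.8,"z":-0.44,"roll":0.014,"grip":0},
  {"x":-0.6,"y":0.9,"z":-0.44,"roll":0.014,"grip":0},
  {"x":-0.6,"y":0.9,"z":-0.44,"roll":0.014,"grip":0},
])

```text
t: 17.62
eef_pos: [0.6209, -0.0825, 0.1091]
ee_rot: [0.135, 0.991, 0.0, -0.0]
force: [0.2, -0.7, -2.1]
width: 0.132
grasp_force: 43.1
```

```bash
python3 go.py .6363 -.0156 .09 74.3
```

```text
t 17.62 pos [ 0.6209 -0.0825  0.1091] Yyaw 74.51 force [ 0.2 -0.7 -2.1] w 0.132 gf 43.1
 norm shift [0.015 0.343 0.095] roll 0.0012
```

>>> arm_command([
  {"x":0.01,"y":0.2,"z":0.09,"roll":0.001,"grip":0},
  {"x":0.01,"y":0.34,"z":0.09,"roll":0.001,"grip":0},
  {"x":0.01,"y":0.34,"z":0.09,"roll":0.001,"grip":0},
  {"x":0.01,"y":0.34,"z":0.09,"roll":0.001,"grip":0},
  {"x":0.01,"y":0.34,"z":0.09,"roll":0.001,"grip":0},
])

```text
t: 18.25
eef_pos: [0.6374, -0.0207, 0.092]
ee_rot: [0.139, 0.99, -0.0, 0.0]
force: [0.2, -0.7, -1.5]
width: 0.132
grasp_force: 43.1
```

```bash
python3 go.py .6363 -.0156 .0218 74.3;python3 - <<'E'
from plant import snapshot
import cv2,pickle,numpy as np
d={n:snapshot(n) for n in("top","scene")};pickle.dump(d,open("s5.pkl","wb"))
from h import *
c=[]
for n,p in(("top",[.61,0,.03]),("scene",[.61,0,.04])):
    u,v=proj(d[n],p)[0].astype(int);c.append(cv2.resize(d[n]["color"][v-40:v+40,u-40:u+40],None,fx=5,fy=5,interpolation=cv2.INTER_CUBIC))
cv2.imwrite("pics/c6.png",np.hstack(c))
E
```

```text
t 18.25 pos [ 0.6374 -0.0207  0.092 ] Yyaw 73.98 force [ 0.2 -0.7 -1.5] w 0.132 gf 43.1
 norm shift [0.013 0.023 0.351] roll -0.0018
```

View pics/c6.png

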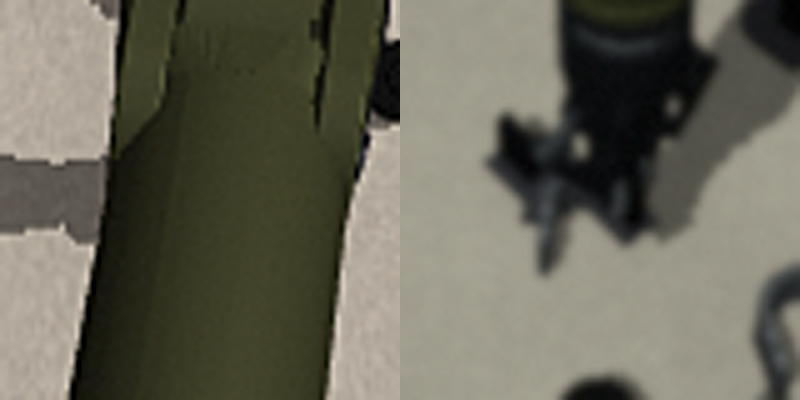

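>>> arm_command([
  {"x":0.013,"y":0.023,"z":0.0,"roll":-0.001,"grip":0},
  {"x":0.013,"y":0.023,"z":0.1,"roll":-0.001,"grip":0},
  {"x":0.013,"y":0.023,"z":0.1,"roll":-0.001,"grip":0},
])

```text
t: 18.73
eef_pos: [0.6344, -0.0123, 0.0687]
ee_rot: [0.136, 0.991, -0.0, -0.002]
force: [-0.1, 0.1, -1.8]
width: 0.134
grasp_force: 43.2
```

```bash
python3 go.py .6363 -.0156 .0218 74.3
```

```text
t 18.73 pos [ 0.6344 -0.0123  0.0687] Yyaw 74.39 force [-0.1  0.1 -1.8] w 0.134 gf 43.2
 norm shift [-0.015 -0.013  0.234] roll 0.0005
```

>>> arm_command([
  {"x":-0.015,"y":-0.013,"z":0.1,"roll":0,"grip":0},
  {"x":-0.015,"y":-0.013,"z":0.18,"roll":0,"grip":0},
  {"x":-0.015,"y":-0.013,"z":0.225,"roll":0,"grip":0},
  {"x":-0.015,"y":-0.013,"z":0.225,"roll":0,"grip":0},
  {"x":-0.015,"y":-0.013,"z":0.225,"roll":0,"grip":0},
])

```text
t: 19.35
eef_pos: [0.6391, -0.016, 0.027]
ee_rot: [0.136, 0.991, 0.0, 0.0]
force: [0.0, -0.5, -2.2]
width: 0.137
grasp_force: 43.2
```

```bash
python3 go.py .6219 -.0115 .0216 74.3
```

```text
t 19.35 pos [ 0.6391 -0.016   0.027 ] Yyaw 74.36 force [ 0.  -0.5 -2.2] w 0.137 gf 43.2
 norm shift [ 0.089 -0.001  0.027] roll 0.0003
```

>>> arm_command([
  {"x":0.03,"y":-0.001,"z":0.015,"roll":0,"grip":0},
  {"x":0.05,"y":-0.001,"z":0.022,"roll":0,"grip":0},
  {"x":0.07,"y":-0.001,"z":0.022,"roll":0,"grip":0},
  {"x":0.07,"y":-0.001,"z":0.022,"roll":0,"grip":0},
  {"x":0.07,"y":-0.001,"z":0.022,"roll":0,"grip":0},
])

```text
t: 19.98
eef_pos: [0.6252, -0.0123, 0.0223]
ee_rot: [0.136, 0.991, 0.0, 0.0]
force: [1.2, 0.3, -1.9]
width: 0.13
grasp_force: 43.2
```

```bash
python3 go.py .6219 -.0115 .0216 74.3
```

```text
t 19.98 pos [ 0.6252 -0.0123  0.0223] Yyaw 74.36 force [ 1.2  0.3 -1.9] w 0.130 gf 43.2
 norm shift [ 0.017 -0.001  0.004] roll 0.0003
```

>>> arm_command([
  {"x":0.005,"y":0,"z":0.002,"roll":0,"grip":0},
  {"x":0.01,"y":0,"z":0.002,"roll":0,"grip":0},
  {"x":0.015,"y":0,"z":0.002,"roll":0,"grip":0},
  {"x":0.015,"y":0,"z":0.002,"roll":0,"grip":0},
])

```text
t: 20.48
eef_pos: [0.6241, -0.0123, 0.0223]
ee_rot: [0.136, 0.991, -0.0, 0.002]
force: [4.8, -1.8, -3.2]
width: 0.132
grasp_force: 42.9
```

```bash
python3 go.py .6219 -.0115 .0216 74.3
```

```text
t 20.48 pos [ 0.6241 -0.0123  0.0223] Yyaw 74.34 force [ 4.8 -1.8 -3.2] w 0.132 gf 42.9
 norm shift [0.012 0.001 0.003] roll 0.0002
```

>>> arm_command([
  {"x":0,"y":0,"z":0.005,"roll":0,"grip":0},
  {"x":0,"y":0,"z":0.008,"roll":0,"grip":0},
  {"x":0.005,"y":0,"z":0.008,"roll":0,"grip":0},
  {"x":0.008,"y":0,"z":0.008,"roll":0,"grip":0},
  {"x":0.008,"y":0,"z":0.008,"roll":0,"grip":0},
])

```text
t: 21.1
eef_pos: [0.624, -0.0123, 0.0217]
ee_rot: [0.136, 0.991, -0.0, 0.004]
force: [8.0, -3.2, -0.5]
width: 0.134
grasp_force: 43.4
```

```bash
python3 go.py .6219 -.0115 .0216 74.3
```

```text
t 21.10 pos [ 0.624  -0.0123  0.0217] Yyaw 74.33 force [ 8.  -3.2 -0.5] w 0.134 gf 43.4
 norm shift [0.011 0.001 0.001] roll 0.0002
```

>>> arm_command([
  {"x":0,"y":0,"z":0,"roll":0,"grip":0.35},
  {"x":0,"y":0,"z":0,"roll":0,"grip":0.35},
  {"x":0,"y":0,"z":0,"roll":0,"grip":0.35},
  {"x":0,"y":0,"z":-0.25,"roll":0,"grip":0.35},
  {"x":0,"y":0,"z":-0.4,"roll":0,"grip":0.35},
  {"x":-0.2,"y":0,"z":-0.4,"roll":0,"grip":0},
  {"x":-0.2,"y":0,"z":-0.4,"roll":0,"grip":0},
  {"x":-0.2,"y":0,"z":-0.4,"roll":0,"grip":0},
])

```text
t: 22.1
eef_pos: [0.6581, -0.0219, 0.0993]
ee_rot: [0.136, 0.991, -0.0, -0.001]
force: [-0.4, 0.0, -0.6]
width: 0.001
grasp_force: 0.0
```

```bash
python3 go.py .6625 -.0232 .0165 74.3
```

```text
t 22.10 pos [ 0.6581 -0.0219  0.0993] Yyaw 74.35 force [-0.4  0.  -0.6] w 0.001 gf 0.0
 norm shift [-0.024 -0.     0.414] roll 0.0003
```

>>> arm_command([
  {"x":-0.024,"y":0,"z":0.2,"roll":0,"grip":0},
  {"x":-0.024,"y":0,"z":0.38,"roll":0,"grip":0},
  {"x":-0.024,"y":0,"z":0.41,"roll":0,"grip":0},
  {"x":-0.024,"y":0,"z":0.41,"roll":0,"grip":0},
  {"x":-0.01,"y":0,"z":0.41,"roll":0,"grip":0},
  {"x":0,"y":0,"z":0.41,"roll":0,"grip":0},
  {"x":0.008,"y":0,"z":0.41,"roll":0,"grip":0},
  {"x":0.008,"y":0,"z":0.41,"roll":0,"grip":0},
])

```text
t: 23.1
eef_pos: [0.6577, -0.0214, 0.0185]
ee_rot: [0.136, 0.991, 0.0, 0.0]
force: [-0.6, -0.3, -0.2]
width: 0.0
grasp_force: 0.0
```

```bash
python3 go.py .652 -.0202 .0165 74.3
```

```text
t 23.10 pos [ 0.6577 -0.0214  0.0185] Yyaw 74.36 force [-0.6 -0.3 -0.2] w 0.000 gf 0.0
 norm shift [ 0.029 -0.002  0.01 ] roll 0.0003
```

>>> arm_command([
  {"x":0.01,"y":0,"z":0,"roll":0,"grip":0},
  {"x":0.02,"y":0,"z":0,"roll":0,"grip":0},
  {"x":0.025,"y":0,"z":0,"roll":0,"grip":0},
  {"x":0.03,"y":0,"z":0,"roll":0,"grip":0},
  {"x":0.03,"y":0,"z":0,"roll":0,"grip":0},
])

```text
t: 23.72
eef_pos: [0.6519, -0.0199, 0.0182]
ee_rot: [0.136, 0.991, 0.0, 0.0]
force: [0.3, -0.2, -0.1]
width: -0.002
grasp_force: 0.0
```

>>> arm_command([
  {"x":0.005,"y":0,"z":0,"roll":0,"grip":0},
  {"x":0.01,"y":0,"z":0,"roll":0,"grip":0},
  {"x":0.01,"y":0,"z":0,"roll":0,"grip":0},
])

```text
t: 24.1
eef_pos: [0.6511, -0.0197, 0.0187]
ee_rot: [0.136, 0.991, -0.0, 0.001]
force: [4.0, -1.0, -0.4]
width: -0.003
grasp_force: 1.8
```

>>> arm_command([
  {"x":0.006,"y":0,"z":0,"roll":0,"grip":0},
  {"x":0.01,"y":0,"z":0,"roll":0,"grip":0},
  {"x":0.01,"y":0,"z":0,"roll":0,"grip":0},
])

```text
t: 24.48
eef_pos: [0.6508, -0.0196, 0.0196]
ee_rot: [0.136, 0.991, -0.0, 0.003]
force: [7.1, -1.6, 0.9]
width: 0.003
grasp_force: 3.3
```

>>> arm_command([
  {"x":-0.06,"y":0,"z":0,"roll":0,"grip":0},
  {"x":-0.08,"y":0,"z":-0.1,"roll":0,"grip":0},
  {"x":-0.08,"y":0,"z":-0.4,"roll":0,"grip":0},
  {"x":-0.08,"y":-0.3,"z":-0.6,"roll":0,"grip":0},
  {"x":-0.08,"y":-0.6,"z":-0.6,"roll":0,"grip":0},
  {"x":-0.08,"y":-0.9,"z":-0.6,"roll":0,"grip":0},
  {"x":-0.08,"y":-1,"z":-0.6,"roll":0,"grip":0},
  {"x":-0.08,"y":-1,"z":-0.6,"roll":0,"grip":0},
])

```text
t: 25.48
eef_pos: [0.6083, -0.2187, 0.1392]
ee_rot: [0.139, 0.99, -0.0, 0.0]
force: [0.1, 1.1, 0.7]
width: 0.001
grasp_force: 0.0
```

```bash
python3 - <<'E'
from plant import snapshot
import cv2,pickle,numpy as np
d={n:snapshot(n) for n in("top","scene")};pickle.dump(d,open("s6.pkl","wb"))
from h import *
c=[]
for n,p in(("top",[.59,0,.02]),("scene",[.59,0,.02])):
    u,v=proj(d[n],p)[0].astype(int);c.append(cv2.resize(d[n]["color"][v-28:v+28,u-28:u+28],None,fx=7,fy=7,interpolation=cv2.INTER_CUBIC))
cv2.imwrite("pics/c7.png",np.hstack(c))
S=d["top"];t=S["color"].astype(int)
m=((t[...,0]-t[...,2])>-6)&(t.sum(2)<330)
n,l,st,c=cv2.connectedComponentsWithStats(m.astype(np.uint8))
for i in range(1,n):
    if 80<st[i,4]<1500 : print(st[i],plane(S,[c[i]],.01).round(3))
b=t.sum(2)//3;k=t[...,0]-t[...,2]
print("     ",' '.join('%3d'%x for x in range(234,262)))
for y in range(168,204):print(y,' '.join('%3d'%b[y,x] if k[y,x]>-6 else '  .' for x in range(234,262)))
E
```

```text
[280 113  19  23 202] [[ 0.783 -0.136]]
[221 127  36  18 166] [[0.744 0.009]]
[333 127  23  40 209] [[ 0.72  -0.308]]
[171 130  27  13 127] [[0.746 0.174]]
[504 138   8  31 163] [[ 0.704 -0.805]]
[274 149  17  16 212] [[ 0.685 -0.12 ]]
[308 157  24  40 426] [[ 0.627 -0.235]]
[158 170  21  24 394] [[0.613 0.224]]
[489 170  23  21 224] [[ 0.609 -0.772]]
[231 172  29  45 551] [[0.575 0.   ]]
[463 173  25  21 270] [[ 0.6   -0.688]]
[ 65 188  19  52 373] [[0.519 0.506]]
[113 196  21  23 319] [[0.537 0.356]]
[507 201   5  29 108] [[ 0.509 -0.8  ]]
[290 249  14  20  85] [[ 0.39  -0.152]]
[185 255  17  17 229] [[0.372 0.147]]
[252 352  68  32 695] [[ 0.063 -0.112]]
      234 235 236 237 238 239 240 241 242 243 244 245 246 247 248 249 250 251 252 253 254 255 256 257 258 259 260 261
168   .   .   .   .   .   .   .   .   .   .   .   .   .   .   .   .   .   .   .   .   .   .   .   .   .   .   .   .
169   .   .   .   .   .   .   .   .   .   .   .   .   .   .   .   .   .   .   .   .   .   .   .   .   .   .   .   .
170   .   .   .   .   .   .   .   .   .   .   .   .   .   .   .   .   .   .   .   . 
[... 3159 characters left out ...]
   .
198   .  39  27  32  32  30  33  30  31  29  33  32  32  29  24  58   .   .   .   .   .   .   .   .   .   .   .   .
199   .   .  24  30  32  31  32  33  29  33  34  30  32  27  29  36   .   .   .   .   .   .   .   .   .   .   .   .
200   .   .  18  30  31  32  31  30  31  31  33  31  30  27  22  30   .   .   .   .   .   .   .   .   .   .   .   .
201   .   .  23  30  31  32  31  32  31  32  30  28  35  31  45   .   .   .   .   .   .   .   .   .   .   .   .   .
202   .  34  28  32  27  29  32  33  31  29  26  23   .   .   .   .   .   .   .   .   .   .   .   .   .   .   .   .
203   .  22  30  30   9   5  19  29  31  24  34  39   .   .   .   .   .   .   .   .   .   .   .   .   .   .   .   .
```

View pics/c7.png

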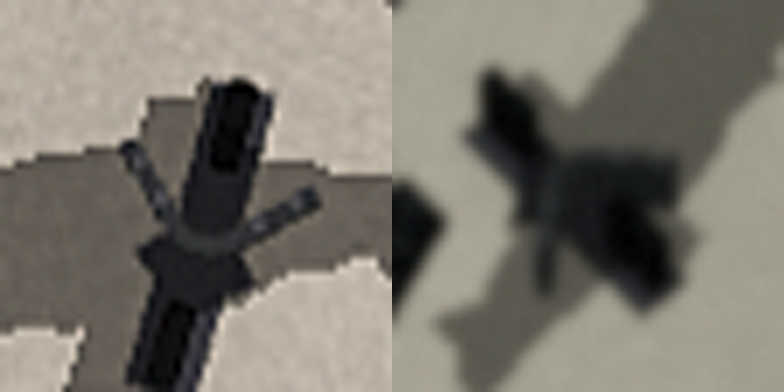

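Both leaves look flush against the corner: concave around (200,260) and convex around (225,180) in the crop. The two push contacts lie 153.6 mm apart, against about 154 mm expected if both are home. I'm handing in.

```bash
python3 -c "
from plant import workorder;print(workorder.finish_job())"
```

```text
the job is handed in; nothing more can be done
None
```

I handed the job in: the small concave leaf, then the small convex leaf, are pressed home flat against the near (small-radius) corner, and I left everything else where it was; the nearest other leaf's centre is about 0.22 m from the corner's axis.

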